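Find the fullest of three seal jars by heft

ROBOT

A 6-joint arm with a two-finger parallel gripper is mounted at the origin on a cart in front of the work surface, level with it; the furniture and walls round the work are solid. World frame = base frame: x ahead of the robot, y to its left, z up, the work surface at z = 0. Lengths are in m, angles in degrees, forces in N, time in s.
With the tool pointing down it reaches from about 0.35 to 0.875 m from the base axis. Payload 4.2 kg.
Tool frame: the origin (TCP) lies on the centre line of the jaws, within the pads' length; the fingertips stand 25 mm ahead of it and the grasp point (between the pads) lies 6 mm ahead of it; z points along the fingers, y is the line along which they close (so a half turn about z gives the same grasp; the last joint's range is limited). The gripper opens to 87 mm and grips with 3 to 60 N. Pads are 19 mm wide; open, the fingers measure 117 mm over their backs; the gripper's body (75 mm by 190 mm) begins 51 mm behind the grasp point.
Start: joints at [89.53, 22.042, 0.453, 0, -68.411, -14.817], TCP at [0.165, 0.603, 0.219] pointing down, gripper open.
Joint ranges: [-179.83, 179.83], [-69.29, 118.12], [-61.27, 80.66], [-181.25, 117.63], [-171.15, -9.14], [-177.46, 177.46]. Speed limits (degrees/s): [159.86, 159.86, 180, 180, 180, 180].

INTERFACE

Orientations are given as a 3x3 rotation matrix whose columns are the frame's x, y, z axes.
In Python, from station import r gives the robot as it stands.
- The arm moves only by the tool move_arm, never from a script. Its argument "series" is a list of rows, each an object with "grip": the opening, from 0 (shut) to 1 (fully open); "xyz": the shift along the tool's x, y, z in mm, a list of three; "angular": the turn, a rotation vector about the tool's x, y, z in rad, a list of three. A call has 1 to 10 rows; each row is the pose to reach, as a shift and turn from the pose commanded when the call began, along the tool's axes at that moment; what a row does not reach only later rows make up. A row lasts 1/10 s, in which the tool goes at most 50 mm and 8.59 degrees, less where a joint would pass 70% of its speed; a pose out of reach is approached as far as the arm can. A call with a gripper value outside its range is refused whole. The fingers move at their own pace and stop on an object; the grip force is fixed at half the most. Time passes only in rows, so rows that repeat a pose let the fingers close. It gives the time, the measured TCP pose, the force, the opening and the grip force at its end, in the units of the state.
- r.sense(): the state, without advancing time (a new reading comes with each control period).
- r.capture(name): name is "scene" or "top"; returns a dict with "img" (384x512x3 uint8, red, green, blue), "camera_matrix" (3x3 intrinsics, pixels), "rvec" (rotation vector, rad) and "tvec" (3), from world to camera coordinates, as OpenCV has them. Camera axes: x right, y down, z forward; pixel columns grow to the right and rows downward; lengths in m; the calibration is good to about 2 mm. A picture is of the moment at which its call begins. There is no depth.
- r.finish_job(): hands the job in; it is judged then, once.
The state is a dict: "time_s": time; "joints": joint angles; "joint_velocities": joint speeds; "effort": joint torques, N m; "tcp_pos": TCP position; "ee_rot": TCP orientation; "wrist_force": force on the tool from outside, world axes, zero at the start; "moment": the same for the moment, N m; "gripper_width": opening from 0.0 (shut) to 1.0 (fully open); "gripper_force": force on a finger pad.
Only numpy, scipy, OpenCV 4.12 (cv2) and the standard library are available. Lean on these libraries where they do the work, as an engineer would, in place of code of your own. Each camera call takes 0.05 s, during which the arm holds its last target. There are 200 camera calls.

TASK

The three look-alike jars of seals in the rack are back from the line, part used, and the fullest is wanted: lift the steel hold-down frame with the red grip bar off their lids, hang it astride the rail so that it stays there by itself, then heft the jars to find the heaviest. Leave the other two standing in the pockets they came from and everything else on the bench where it is. Finish while holding the heaviest jar in the gripper: upright, still, with its underside well above the lids of the others.

Things in the scene. Friction and masses are not known exactly. Their poses are not given: they have to be found in the camera images.
- rack: Plywood jar rack fixed to the bench, block 100 (x) x 330 (y) x 22 mm high, origin at the centre of its underside, y along the row. Three round pockets 68 mm wide, 14 mm deep, 105 mm apart. Between the jars stand two upright plates 20 (x) x 5 (y) mm, tops at z 114 mm, at y = +/-52.5 mm.
- pocket_left (a point): Centre of the floor of the rack's pocket at its +y end, 8 mm above the bench; a jar standing there has its lid's top at 90 mm
- pocket_middle (a point): The same for the middle pocket
- pocket_right (a point): The same for the pocket at the rack's -y end
- jar_1: One of three identical closed white screw-top jars, 64 mm across, 82 mm tall, origin at the centre of its underside, z up; lid 18 mm high and 64 mm across, body 62 mm. Neither looks nor this number tell its filling: jars change pockets and weights (0.12 to 0.65 kg) from run to run; the heaviest always outweighs either other by at least 150 g.
- jar_2: As jar_1.
- jar_3: As jar_1.
- hold_down: Loose steel frame, 0.3 kg, that lies on the three lids and keeps the jars from being lifted. Rectangle of 8 mm rod, 52 (x) x 256 (y) mm between rod centres, origin at its middle at rod-centre height, z up. Two hoops across x at y = +/-52.5 mm stand over the rack's upright plates and narrow upwards to round crowns; the red grip bar joins the crowns.
- grip_bar (a point): Middle of the frame's red grip bar, 14 mm wide (frame x), 118 mm long (y), 18 mm high, 55 mm above the rod centres; its axes are the frame's
- hoop_crown (a point): Underside of the hoops' crowns, midway between the two hoops, 14 mm below point grip_bar; hung, it rests on rail_top. The hoops are 44 mm wide inside at the rods and narrow to a round crown 18 mm wide, which settles over the bar; the frame may be hung either way round
- rail: Hanging rail fixed to the bench: steel foot 90 x 200 mm, two 12 mm posts at y = +/-75 mm and a round steel bar 14 mm thick along its y axis, with black end caps 17 mm thick, ends at +/-91 mm, so the bar fits inside the hold-down's rectangle (248 mm long inside). Origin at the centre of the foot's underside.
- rail_top (a point): Top of the bar at mid length, 130 mm above the bench; y along the bar, z up
- marker: White marker with red cap lying behind the rack, 20 x 130 (y) x 22 mm; leave alone
- stopper: Black rubber stopper 43 mm across, 27 mm high, in front of the rack; leave alone
- blue_cap: Blue screw cap 46 mm across, 26 mm high, in front of the rack; leave alone
- tape_roll: Brown tape roll lying flat, 106 mm across, 48 mm high, between rack and rail; leave alone
Not all that is in view belongs to the job. What is shaped like the jar_1 but brown or yellow is not meant.

How it is judged:
By the outcome, as a careful person would: the job done as asked, in the order asked, and still so for the second after the job is handed in, while the arm keeps its last pose, push and grip.
It also fails if it takes over 72 s, if anything falls off the work surface, if the arm or the gripper's body presses on something with over 40 N, if the wrist force passes 120 N, or if a joint passes its speed limit or range.

## Working session

There is one attempt and no reset: what is moved stays moved. The work goes in short steps, Python scripts to look and compute and a tool call to move; the robot and the scene stay as the last step left them, time stands still between calls to the robot, and variables do not carry over. Pictures are saved under pics/ and viewed, at most 10 in all, crops included, and the job is handed in when it is done.

Besides the shell and the picture viewer there is one more tool, called after "Call:" by a JSON object that holds its "name" and its "arguments", one argument or row to a line. move_arm: Moves the arm, as the interface text tells. Its arguments: {"type":"object","properties":{"series":{"type":"array"}},"required":["series"]}

```bash
ls && mkdir -p pics && python3 - <<'E'
from station import r
import cv2
for n in("scene","top"):
    c=r.capture(n); cv2.imwrite(f"pics/{n}0.png",c["img"][:,:,::-1]); print(n,c["camera_matrix"],c["rvec"],c["tvec"])
s=r.sense(); print(s)
E
```

```text
pics
scene [[359.88613724   0.         256.12350825]
 [  0.         359.88613724 191.02959249]
 [  0.           0.           1.        ]] [ 1.07557452 -2.08589919  1.26435951] [0.27397902 0.31012602 0.59997855]
top [[363.82147787   0.         255.97112778]
 [  0.         363.82147787 186.33004583]
 [  0.           0.           1.        ]] [ 2.14606267 -2.13460022  0.20242107] [-0.08037621  0.55280066  0.97609341]
{'time_s': 0.1, 'joints': array([ 8.95294310e+01,  2.20845263e+01,  3.86238516e-01, -2.44740549e-02,
       -6.84130278e+01, -1.48178620e+01]), 'joint_velocities': array([ 0.09503326, -0.05640776,  0.16544753,  0.11743222, -0.10413547,
       -0.04385574]), 'effort': array([-2.19048734e-04, -3.91687131e+01,  1.87934089e+01,  4.23193440e+00,
        1.34624619e-02, -7.43099440e-05]), 'tcp_pos': array([0.16462951, 0.60234189, 0.21838112]), 'ee_rot': array([[ 9.64569150e-01, -2.63829838e-01, -4.13134922e-04],
       [-2.63830137e-01, -9.64567207e-01, -1.93946331e-03],
       [ 1.13191893e-04,  1.97974392e-03, -9.99998034e-01]]), 'wrist_force': array([-0.45933325,  0.1866317 , -0.22123948]), 'moment': array([-0.05823422, -0.04125276, -0.00595303]), 'gripper_force': 0.0, 'gripper_width': 1.0037081280733828}
```

View pics/scene0.png

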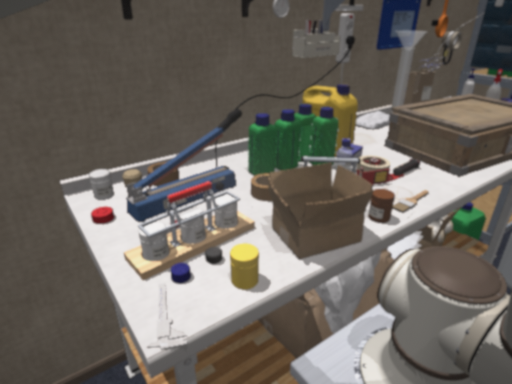

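View pics/top0.png

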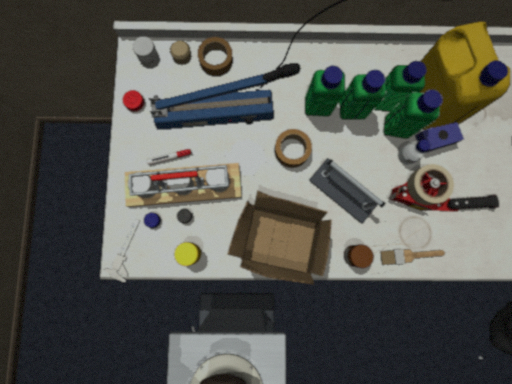

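The top view shows the rack at (183,184) with the frame on its lids (red bar 153–200, 175) and the rail, which stands slantwise, at (348,190). In the scene view the frame is at (190,192) and the rail is hidden partly behind the box at (330,160). Things that could be mistaken: for the grip bar, the marker at top (170,157), the red lid (133,100) and the red tape dispenser (430,185). For the jars, the yellow jar (187,254), the brown jar (360,256) and the white bottle (145,48). For the rail, the blue sealer (212,105). By the description I choose the bar at (177,175) and the rail at (348,190).

```bash
cat > h.py <<'E'
import numpy as np, cv2
from station import r
def P(c,X): return cv2.projectPoints(np.float64(X).reshape(-1,3),np.float64(c["rvec"]),np.float64(c["tvec"]),np.float64(c["camera_matrix"]),None)[0][:,0]
def back(c,uv,z):
    R=cv2.Rodrigues(np.float64(c["rvec"]))[0]; K=c["camera_matrix"]; C=-R.T@np.ravel(c["tvec"])
    d=(R.T@np.linalg.inv(K)@np.array([uv[0],uv[1],1.])); return C+d*(z-C[2])/d[2]
def crop(c,x0,y0,w,h,k,name):
    cv2.imwrite("pics/"+name,cv2.resize(c["img"][y0:y0+h,x0:x0+w,::-1],None,fx=k,fy=k,interpolation=cv2.INTER_CUBIC))
E
python3 - <<'E'
from h import *
t=r.capture("top"); s=r.capture("scene")
print(P(t,[[0,0,0],[.165,.603,.22]]),P(s,[[.165,.603,.22]]))
for n,uv,z in [("rack",(183,184),.022),("bar",(177,176),.145),("rail",(348,190),.13),("tape",(293,148),.048)]: print(n,back(t,uv,z))
a=cv2.resize(t["img"][140:240,115:248],None,fx=6,fy=6,interpolation=cv2.INTER_CUBIC)[:, :798]
cv2.imwrite("pics/ra.png",a[:,:,::-1])
a=cv2.resize(t["img"][145:235,300:395],None,fx=4,fy=4,interpolation=cv2.INTER_CUBIC)
b=cv2.resize(s["img"][140:280,115:260],None,fx=4,fy=4,interpolation=cv2.INTER_CUBIC)
b=b[:560]; o=np.zeros((560,800,3),np.uint8)
o[:360,:380]=a
cc=cv2.resize(s["img"][140:190,260:400],None,fx=3,fy=3,interpolation=cv2.INTER_CUBIC)
o[380:530,:420]=cc
o[:360,400:800]=cv2.resize(s["img"][165:275,122:262],(400,314))[:314].repeat(1,0) if 0 else cv2.resize(s["img"][170:270,122:260],(400,360))
cv2.imwrite("pics/rb.png",o[:,:,::-1])
E
```

```text
[[226.0123246  392.37667162]
 [-61.83869916 349.63881602]] [[-111.38996071  443.25895725]]
rack [0.56306205 0.13233647 0.022     ]
bar [0.56179645 0.12553794 0.145     ]
rail [ 0.53108512 -0.31475581  0.13      ]
tape [ 0.66569776 -0.1833772   0.048     ]
```

View pics/ra.png

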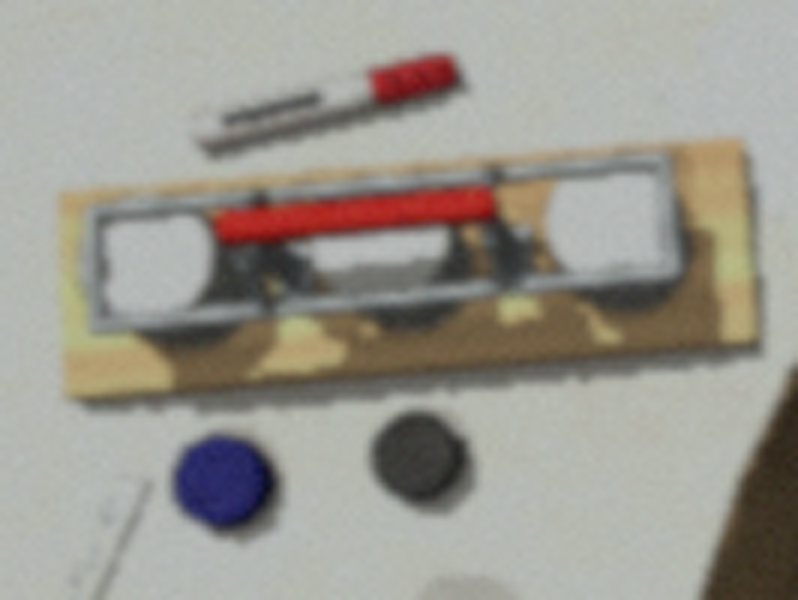

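View pics/rb.png

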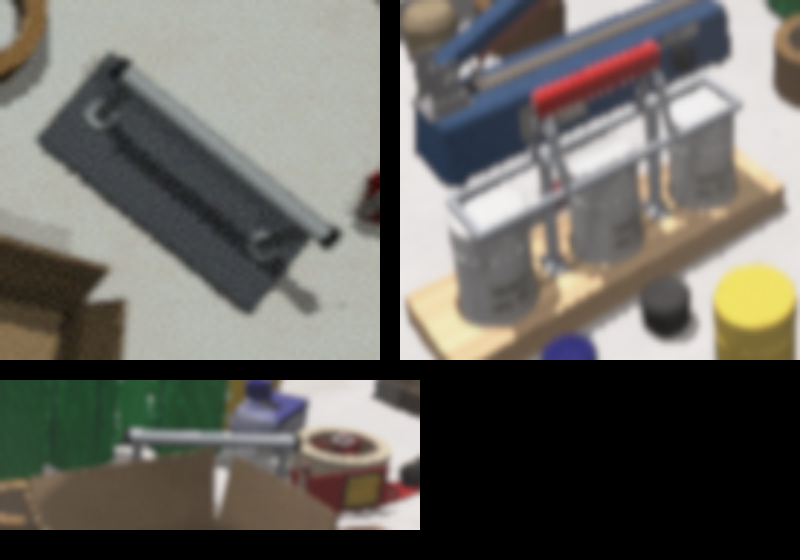

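```bash
cat > fit.py <<'E'
from h import *
from scipy.optimize import least_squares
def fit(obs,x0):
    def f(p):
        c,s=np.cos(p[2]),np.sin(p[2]); out=[]
        for cam,M,uv in obs:
            M=np.float64(M); W=np.c_[p[0]+c*M[:,0]-s*M[:,1],p[1]+s*M[:,0]+c*M[:,1],M[:,2]]
            out.append((P(cam,W)-uv).ravel())
        return np.concatenate(out)
    q=least_squares(f,x0); return q.x,f(q.x).reshape(-1,2)
def px(a,k,o): return (np.float64(a)+.5)/k-.5+np.array(o)
E
python3 - <<'E'
from fit import *
np.set_printoptions(precision=4,suppress=True)
t=r.capture("top"); s=r.capture("scene")
print('frame',*fit([(t,[[.026,.128,.094],[.026,-.128,.094],[-.026,-.128,.094],[-.026,.128,.094]],px([(90,213),(663,160),(678,272),(97,323)],6,(115,140)))],[.56,.13,0]))
print('rack',*fit([(t,[[.05,.165,.022],[.05,-.165,.022],[-.05,-.165,.022],[-.05,.165,.022]],px([(60,192),(743,140),(758,345),(66,398)],6,(115,140)))],[.56,.13,0]))
bar=[[0,.087,.123],[0,-.087,.123]]
print('rail',*fit([(t,bar,px([(118,70),(330,237)],4,(300,145))),(s,bar,px([(131,56),(298,60)],3,(260,140)))],[.53,-.31,-.7]))
print('railT',*fit([(t,bar,px([(118,70),(330,237)],4,(300,145)))],[.53,-.31,-.7]))
ft=[[.045,.1,.008],[-.045,.1,.008],[-.045,-.1,.008]]
print('foot',*fit([(t,ft,px([(110,52),(38,138),(250,312)],4,(300,145)))],[.53,-.31,-.7]))
# red bar
for n,c,b in(("t",t,(140,165,120,60)),("s",s,(160,175,60,40))):
    x,y,w,h=b; i=c["img"][y:y+h,x:x+w].astype(int); m=(i[:,:,0]>110)&(i[:,:,1]<70)
    vv,uu=np.nonzero(m); print(n,uu.mean()+x,vv.mean()+y,len(uu)); 
    if n=="t": print(back(c,(uu.mean()+x,vv.mean()+y),.155))
E
```

```text
frame [0.5615 0.1315 0.101 ] [[ 0.4794 -0.314 ]
 [ 0.167  -0.1276]
 [-0.7264  0.0308]
 [ 0.0784  0.4271]]
rack [0.5624 0.1333 0.0851] [[-0.0407  0.022 ]
 [ 0.1585  0.1327]
 [ 0.2069 -0.1874]
 [-0.3173  0.0175]]
rail [ 0.5506 -0.3383 -0.6838] [[ 0.5588  0.4169]
 [ 0.5273  0.261 ]
 [-1.3041  0.2473]
 [-0.2323  0.4452]]
railT [ 0.5514 -0.3369 -0.6853] [[ 0.0557  0.0451]
 [-0.055  -0.0421]]
foot [ 0.5526 -0.3385 -0.6928] [[ 0.1768 -0.903 ]
 [-0.5835  0.2893]
 [ 0.4051  0.5593]]
t 173.89344262295083 175.20901639344262 244
[0.5618 0.1314 0.155 ]
s 188.51181102362204 191.04724409448818 127
```

```bash
cat >> h.py <<'E'
from scipy.spatial.transform import Rotation as Ro
def to(x,y,z,ya=None):
    "tool-axes shift mm and rotvec to world TCP pose, tool down, tool y at angle ya (deg)"
    s=r.sense(); R=s["ee_rot"]
    d=1000*R.T@(np.array([x,y,z])-s["tcp_pos"])
    if ya is None: ya=np.degrees(np.arctan2(R[1,1],R[0,1]))
    a=np.radians(ya); yv=np.array([np.cos(a),np.sin(a),0]); zv=np.array([0,0,-1.]); T=np.c_[np.cross(yv,zv),yv,zv]
    w=Ro.from_matrix(R.T@T).as_rotvec()
    print("xyz",d.round(1),"ang",w.round(4),"| t",round(s["time_s"],2),"tcp",s["tcp_pos"].round(4),"ya",round(np.degrees(np.arctan2(R[1,1],R[0,1])),2),"F",s["wrist_force"].round(2),"M",s["moment"].round(3),"gw",round(s["gripper_width"],3),"gf",round(s["gripper_force"],1),"J",s["joints"].round(0))
E
python3 - <<'E'
from h import *
to(.5615,.1315,.24,-174.5)
to(.45,.31,.25,-140)
t=r.capture("top"); s=r.capture("scene")
for u in((330,207),(257,195)):
  for z in(.08,.12,.16,.2): X=back(t,u,z); print(z,X.round(3),P(s,X).round(0))
E
```

```text
xyz [507.  349.9 -20.7] ang [ 6.0000e-04 -5.0000e-04  1.2079e+00] | t 0.3 tcp [0.1647 0.6027 0.219 ] ya -105.29 F [-0.18 -0.4  -0.07] M [-0.016  0.031  0.025] gw 1.001 gf 0.0 J [ 90.  22.   0.  -0. -68. -15.]
xyz [352.4 207.1 -30.8] ang [ 6.000e-04 -3.000e-04  6.058e-01] | t 0.3 tcp [0.1647 0.6027 0.219 ] ya -105.29 F [-0.18 -0.4  -0.07] M [-0.016  0.031  0.025] gw 1.001 gf 0.0 J [ 90.  22.   0.  -0. -68. -15.]
0.08 [ 0.492 -0.278  0.08 ] [[329. 184.]]
0.12 [ 0.488 -0.269  0.12 ] [[329. 173.]]
0.16 [ 0.483 -0.26   0.16 ] [[329. 161.]]
0.2 [ 0.478 -0.251  0.2  ] [[330. 149.]]
0.08 [ 0.524 -0.08   0.08 ] [[269. 198.]]
0.12 [ 0.518 -0.079  0.12 ] [[270. 186.]]
0.16 [ 0.512 -0.078  0.16 ] [[272. 173.]]
0.2 [ 0.506 -0.077  0.2  ] [[273. 160.]]
```

Call:
{"name": "move_arm", "arguments": {
  "series": [
    {"grip": 1, "xyz": [40, 25, -3], "angular": [0, 0, 0.12]},
    {"grip": 1, "xyz": [90, 60, -6], "angular": [0, 0, 0.24]},
    {"grip": 1, "xyz": [130, 90, -9], "angular": [0, 0, 0.36]},
    {"grip": 1, "xyz": [170, 117, -12], "angular": [0, 0, 0.48]},
    {"grip": 1, "xyz": [210, 145, -15], "angular": [0, 0, 0.6]},
    {"grip": 1, "xyz": [250, 172, -17], "angular": [0, 0, 0.72]},
    {"grip": 1, "xyz": [290, 200, -19], "angular": [0, 0, 0.84]},
    {"grip": 1, "xyz": [330, 228, -21], "angular": [0, 0, 0.96]},
    {"grip": 1, "xyz": [370, 255, -21], "angular": [0, 0, 1.08]},
    {"grip": 1, "xyz": [410, 283, -21], "angular": [0, 0, 1.2]}
  ]
}}

```text
time_s: 1.4
tcp_pos: [0.4857, 0.2214, 0.2409]
ee_rot: [[0.099, -0.995, 0.001], [-0.995, -0.099, 0.001], [-0.001, -0.001, -1.0]]
wrist_force: [1.0, 1.5, 0.1]
gripper_width: 0.998
gripper_force: 0.0
```

```bash
python3 -c "
from h import *
to(.5615,.1315,.24,-174.5)"
```

```text
xyz [ 96.9 -66.5   0.9] ang [-0.001   0.0007  0.0034] | t 1.4 tcp [0.4857 0.2214 0.2409] ya -174.31 F [0.97 1.49 0.1 ] M [ 0.186 -0.167 -0.026] gw 0.998 gf 0.0 J [ 42.  12. -10.   0. -67. -36.]
```

Call:
{"name": "move_arm", "arguments": {
  "series": [
    {"grip": 1, "xyz": [35, -24, 0], "angular": [0, 0, 0]},
    {"grip": 1, "xyz": [70, -48, 0], "angular": [0, 0, 0]},
    {"grip": 1, "xyz": [97, -66.5, 1], "angular": [0, 0, 0]},
    {"grip": 0.6, "xyz": [97, -66.5, 1], "angular": [0, 0, 0]},
    {"grip": 0.6, "xyz": [97, -66.5, 1], "angular": [0, 0, 0]}
  ]
}}

```text
time_s: 1.9
tcp_pos: [0.5609, 0.1328, 0.239]
ee_rot: [[0.102, -0.995, -0.001], [-0.995, -0.102, -0.0], [0.0, 0.001, -1.0]]
wrist_force: [-0.2, 0.2, 0.2]
gripper_width: 0.895
gripper_force: 0.0
```

```bash
python3 -c "
from h import *
to(.5615,.1315,.162,-174.5)
t=r.capture('top');s=r.capture('scene')
a=cv2.resize(t['img'][140:240,115:248],(532,400),interpolation=cv2.INTER_CUBIC)
crop(s,110,130,150,125,4,'s2.png')
"
```

```text
xyz [ 1.4 -0.5 77. ] ang [ 0.0008 -0.      0.0063] | t 1.9 tcp [0.5609 0.1328 0.239 ] ya -174.14 F [-0.2   0.18  0.22] M [ 0.129 -0.082  0.01 ] gw 0.895 gf 0.0 J [ 29.  17.  -5.  -0. -69. -24.]
```

View pics/s2.png

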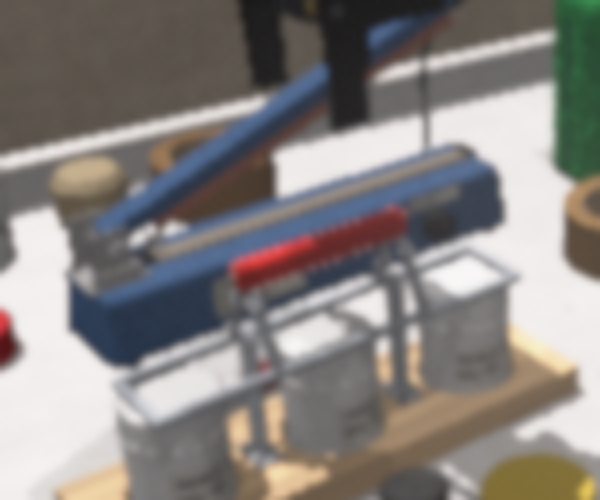

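The gripper hangs above the red bar, with its fingers (crop 265,50 and 348,90) on either side of it. The bar runs from (235,270) to (405,220). The pose agrees with the fit, so I descend.

Call:
{"name": "move_arm", "arguments": {
  "series": [
    {"grip": 0.6, "xyz": [1.4, -0.5, 25], "angular": [0, 0, 0]},
    {"grip": 0.6, "xyz": [1.4, -0.5, 50], "angular": [0, 0, 0]},
    {"grip": 0.6, "xyz": [1.4, -0.5, 70], "angular": [0, 0, 0]},
    {"grip": 0.6, "xyz": [1.4, -0.5, 77], "angular": [0, 0, 0]},
    {"grip": 0.3, "xyz": [1.4, -0.5, 77], "angular": [0, 0, 0]},
    {"grip": 0, "xyz": [1.4, -0.5, 77], "angular": [0, 0, 0]},
    {"grip": 0, "xyz": [1.4, -0.5, 77], "angular": [0, 0, 0]},
    {"grip": 0, "xyz": [1.4, -0.5, 77], "angular": [0, 0, 0]},
    {"grip": 0, "xyz": [1.4, -0.5, 77], "angular": [0, 0, 0]},
    {"grip": 0, "xyz": [1.4, -0.5, 77], "angular": [0, 0, 0]}
  ]
}}

```text
time_s: 3.0
tcp_pos: [0.5616, 0.1321, 0.1627]
ee_rot: [[0.104, -0.995, 0.001], [-0.995, -0.104, 0.0], [-0.0, -0.001, -1.0]]
wrist_force: [-1.0, 0.7, -0.5]
gripper_width: 0.138
gripper_force: 0.0
```

```bash
python3 -c "
from h import *
to(.5615,.1315,.162,-174.5)"
```

```text
xyz [0.6 0.2 0.7] ang [-0.0006  0.0002  0.0079] | t 3.0 tcp [0.5616 0.1321 0.1627] ya -174.05 F [-0.98  0.69 -0.52] M [ 0.079 -0.007 -0.014] gw 0.138 gf 0.0 J [ 29.  20. -11.   0. -59. -23.]
```

Call:
{"name": "move_arm", "arguments": {
  "series": [
    {"grip": 0, "xyz": [0, 0, 0], "angular": [0, 0, 0]},
    {"grip": 0, "xyz": [0, 0, 0], "angular": [0, 0, 0]},
    {"grip": 0, "xyz": [0, 0, 0], "angular": [0, 0, 0]}
  ]
}}

```text
time_s: 3.3
tcp_pos: [0.5615, 0.132, 0.1623]
ee_rot: [[0.104, -0.995, -0.0], [-0.995, -0.104, -0.0], [0.0, 0.0, -1.0]]
wrist_force: [0.1, 0.2, 0.6]
gripper_width: 0.011
gripper_force: 0.0
```

```bash
python3 -c "
from h import *
t=r.capture('top');s=r.capture('scene')
crop(s,110,150,150,115,5,'s3.png')
print(P(s,[[.5615,.132,.1373],[.5615,.132,.158],[.5615,.132,.140]])); print(P(s,[[.5615,.132,.149]]))
"
```

```text
[[190.33571611 195.55194702]
 [189.62971815 187.95331703]
 [190.24451236 194.57032443]]
[[189.93859604 191.27775834]]
```

View pics/s3.png

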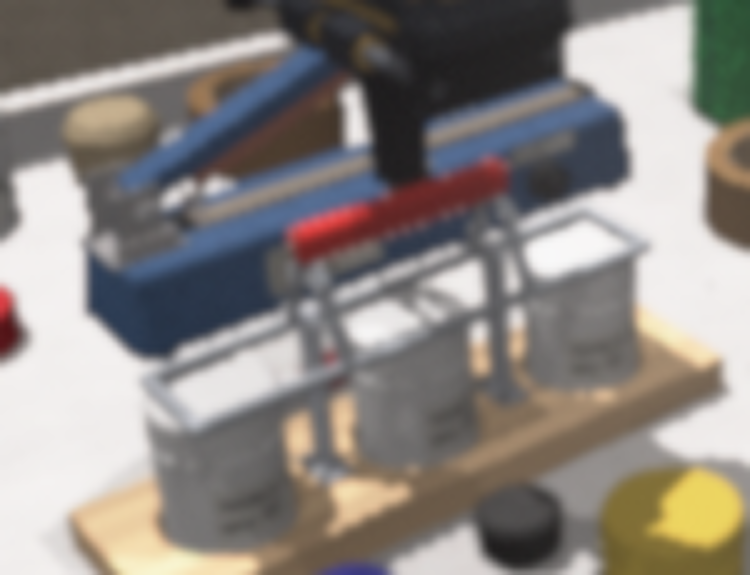

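```bash
python3 -c "
from h import *
s=r.capture('scene');t=r.capture('top')
for z in(.214,.224,.234,.239): print(z,P(s,[[.561+.045,.137,z],[.561-.045,.128,z]]).round(1).tolist())
for z in(.13,.14,.15,.16,.17): print(z,P(s,[[.5615,.132,z]]).round(1).tolist(), P(t,[[.5615,.132,z]]).round(1).tolist())
crop(t,115,125,133,100,6,'t3.png')
"
```

```text
0.214 [[177.5, 160.9], [198.3, 172.8]]
0.224 [[177.1, 157.0], [198.0, 168.7]]
0.234 [[176.7, 153.1], [197.6, 164.6]]
0.239 [[176.5, 151.2], [197.5, 162.5]]
0.13 [[190.6, 198.2]] [[175.6, 177.2]]
0.14 [[190.2, 194.6]] [[174.8, 176.5]]
0.15 [[189.9, 190.9]] [[174.0, 175.7]]
0.16 [[189.6, 187.2]] [[173.2, 174.9]]
0.17 [[189.2, 183.5]] [[172.4, 174.1]]
```

View pics/t3.png

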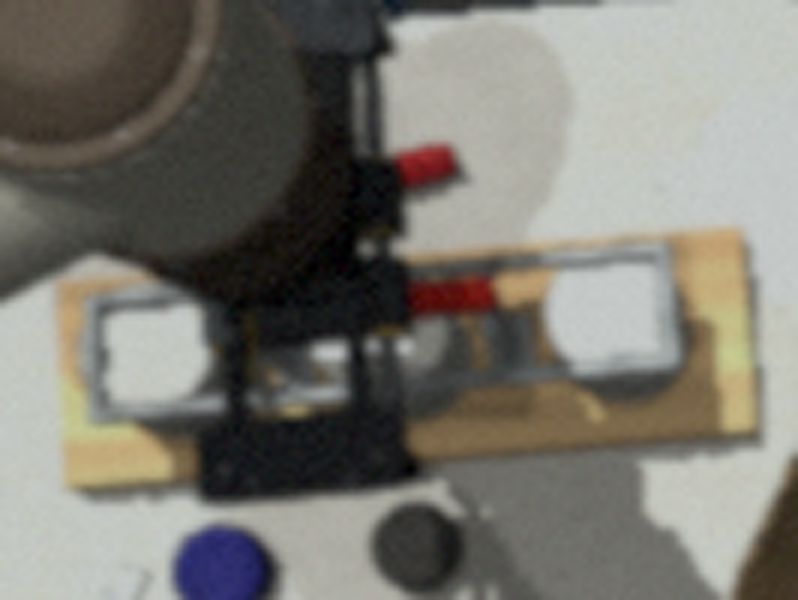

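Top view: the hand is directly over the bar, whose visible part is at (450,293). In the scene crop the closed fingers end at the bar's top edge (400,180). So the real tips stand about 25 mm higher than the description says, which means they are level with the reported TCP. I reopen, go 24 mm lower and close again.

Call:
{"name": "move_arm", "arguments": {
  "series": [
    {"grip": 0.5, "xyz": [0, 0, 0], "angular": [0, 0, 0]},
    {"grip": 0.5, "xyz": [0, 0, 0], "angular": [0, 0, 0]},
    {"grip": 0.5, "xyz": [0, 0, 0], "angular": [0, 0, 0]},
    {"grip": 0.5, "xyz": [0, 0, 0], "angular": [0, 0, 0]},
    {"grip": 0.5, "xyz": [0, 0, 0], "angular": [0, 0, 0]},
    {"grip": 0.5, "xyz": [0, 0, 6], "angular": [0, 0, 0]},
    {"grip": 0.5, "xyz": [0, 0, 12], "angular": [0, 0, 0]},
    {"grip": 0.5, "xyz": [0, 0, 18], "angular": [0, 0, 0]},
    {"grip": 0.5, "xyz": [0, 0, 24], "angular": [0, 0, 0]},
    {"grip": 0.5, "xyz": [0, 0, 24], "angular": [0, 0, 0]}
  ]
}}

```text
time_s: 4.5
tcp_pos: [0.5607, 0.1318, 0.1369]
ee_rot: [[0.104, -0.995, -0.002], [-0.995, -0.104, -0.001], [0.001, 0.003, -1.0]]
wrist_force: [-0.2, -0.4, -0.2]
gripper_width: 0.498
gripper_force: 0.0
```

Call:
{"name": "move_arm", "arguments": {
  "series": [
    {"grip": 0, "xyz": [0, 0, 0], "angular": [0, 0, 0]},
    {"grip": 0, "xyz": [0, 0, 0], "angular": [0, 0, 0]},
    {"grip": 0, "xyz": [0, 0, 0], "angular": [0, 0, 0]},
    {"grip": 0, "xyz": [0, 0, 0], "angular": [0, 0, 0]},
    {"grip": 0, "xyz": [0, 0, 0], "angular": [0, 0, 0]},
    {"grip": 0, "xyz": [0, 0, 0], "angular": [0, 0, 0]},
    {"grip": 0, "xyz": [0, 0, 0], "angular": [0, 0, 0]}
  ]
}}

```text
time_s: 5.2
tcp_pos: [0.5617, 0.1322, 0.1386]
ee_rot: [[0.104, -0.995, 0.001], [-0.995, -0.104, 0.0], [-0.0, -0.001, -1.0]]
wrist_force: [1.1, -0.6, 0.7]
gripper_width: 0.156
gripper_force: 30.0
```

Call:
{"name": "move_arm", "arguments": {
  "series": [
    {"grip": 0, "xyz": [0, 0, -12], "angular": [0, 0, 0]},
    {"grip": 0, "xyz": [0, 0, -28], "angular": [0, 0, 0]},
    {"grip": 0, "xyz": [0, 0, -45], "angular": [0, 0, 0]},
    {"grip": 0, "xyz": [0, 0, -65], "angular": [0, 0, 0]},
    {"grip": 0, "xyz": [0, 0, -85], "angular": [0, 0, 0]},
    {"grip": 0, "xyz": [0, 0, -105], "angular": [0, 0, 0]},
    {"grip": 0, "xyz": [0, 0, -125], "angular": [0, 0, 0]},
    {"grip": 0, "xyz": [0, 0, -140], "angular": [0, 0, 0]},
    {"grip": 0, "xyz": [0, 0, -150], "angular": [0, 0, 0]},
    {"grip": 0, "xyz": [0, 0, -150], "angular": [0, 0, 0]}
  ]
}}

```text
time_s: 6.2
tcp_pos: [0.5618, 0.1322, 0.2898]
ee_rot: [[0.104, -0.995, 0.002], [-0.995, -0.104, 0.001], [-0.001, -0.002, -1.0]]
wrist_force: [-0.1, -0.5, -2.3]
gripper_width: 0.157
gripper_force: 30.0
```

```bash
python3 -c "
from h import *
to(.551,-.337,.288,-174.5-5.8+.3-39.2)
t=r.capture('top');s=r.capture('scene')
a=cv2.resize(s['img'][110:270,100:270],(510,480),interpolation=cv2.INTER_CUBIC)
cv2.imwrite('pics/s4.png',a[:,:,::-1])
"
```

```text
xyz [465.6  59.5   1.3] ang [-0.0018  0.0018  0.7882] | t 6.2 tcp [0.5618 0.1322 0.2898] ya -174.04 F [-0.14 -0.46 -2.3 ] M [ 0.083  0.018 -0.009] gw 0.157 gf 30.0 J [ 29.  15.   0.   0. -75. -23.]
```

View pics/s4.png

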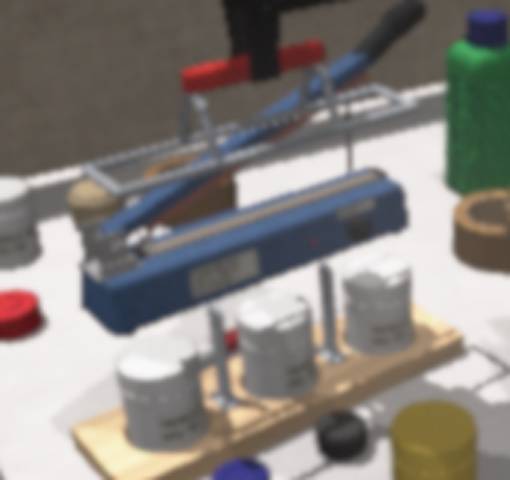

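The frame hangs level from the gripper (red bar at (255,65)), clear of the three jars, which still stand in their pockets at (160,390), (275,340) and (375,300). I carry it to the rail.

Call:
{"name": "move_arm", "arguments": {
  "series": [
    {"grip": 0, "xyz": [20, 2, 0], "angular": [0, 0, 0.03]},
    {"grip": 0, "xyz": [55, 7, 0], "angular": [0, 0, 0.1]},
    {"grip": 0, "xyz": [95, 12, 0], "angular": [0, 0, 0.17]},
    {"grip": 0, "xyz": [135, 17, 0], "angular": [0, 0, 0.24]},
    {"grip": 0, "xyz": [175, 22, 0], "angular": [0, 0, 0.31]},
    {"grip": 0, "xyz": [215, 27, 0], "angular": [0, 0, 0.38]},
    {"grip": 0, "xyz": [255, 32, 0], "angular": [0, 0, 0.45]},
    {"grip": 0, "xyz": [295, 37, 0], "angular": [0, 0, 0.52]},
    {"grip": 0, "xyz": [335, 43, 0], "angular": [0, 0, 0.59]},
    {"grip": 0, "xyz": [370, 47, 0], "angular": [0, 0, 0.65]}
  ]
}}

```text
time_s: 7.3
tcp_pos: [0.5521, -0.2425, 0.2868]
ee_rot: [[-0.522, -0.853, -0.003], [-0.853, 0.522, 0.001], [0.001, 0.003, -1.0]]
wrist_force: [0.1, -0.5, -2.3]
gripper_width: 0.159
gripper_force: 30.0
```

```bash
python3 -c "
from h import *
to(.551,-.337,.29,-219.2)"
```

```text
xyz [ 81.2 -48.4  -3.3] ang [ 0.0029 -0.001   0.1348] | t 7.3 tcp [ 0.5521 -0.2425  0.2868] ya 148.52 F [ 0.1  -0.45 -2.32] M [ 0.043 -0.135  0.012] gw 0.159 gf 30.0 J [ -8.  18.   4.  -0. -76. -23.]
```

Call:
{"name": "move_arm", "arguments": {
  "series": [
    {"grip": 0, "xyz": [30, -18, 0], "angular": [0, 0, 0.05]},
    {"grip": 0, "xyz": [60, -35, 0], "angular": [0, 0, 0.1]},
    {"grip": 0, "xyz": [81, -48, 0], "angular": [0, 0, 0.135]},
    {"grip": 0, "xyz": [81, -48, 0], "angular": [0, 0, 0.135]},
    {"grip": 0, "xyz": [81, -48, 0], "angular": [0, 0, 0.135]},
    {"grip": 0, "xyz": [81, -48, 0], "angular": [0, 0, 0.135]}
  ]
}}

```text
time_s: 7.9
tcp_pos: [0.5519, -0.3342, 0.2875]
ee_rot: [[-0.629, -0.777, -0.002], [-0.777, 0.629, 0.001], [0.0, 0.002, -1.0]]
wrist_force: [0.8, -0.2, -2.5]
gripper_width: 0.155
gripper_force: 30.0
```

```bash
python3 -c "
from h import *
to(.551,-.337,.20,-219.2)
t=r.capture('top');s=r.capture('scene')
o=np.zeros((600,800,3),np.uint8)
o[:400,:400]=cv2.resize(t['img'][140:240,300:400],(400,400),interpolation=cv2.INTER_CUBIC)
o[:400,400:]=cv2.resize(s['img'][90:190,280:380],(400,400),interpolation=cv2.INTER_CUBIC)
cv2.imwrite('pics/s5.png',o[:400,:,::-1])
"
```

```text
xyz [ 2.8 -1.2 87.5] ang [ 0.0018 -0.0003  0.004 ] | t 7.9 tcp [ 0.5519 -0.3342  0.2875] ya 141.03 F [ 0.84 -0.2  -2.49] M [ 0.104 -0.065 -0.03 ] gw 0.155 gf 30.0 J [-17.  22.  10.  -0. -78. -22.]
```

View pics/s5.png

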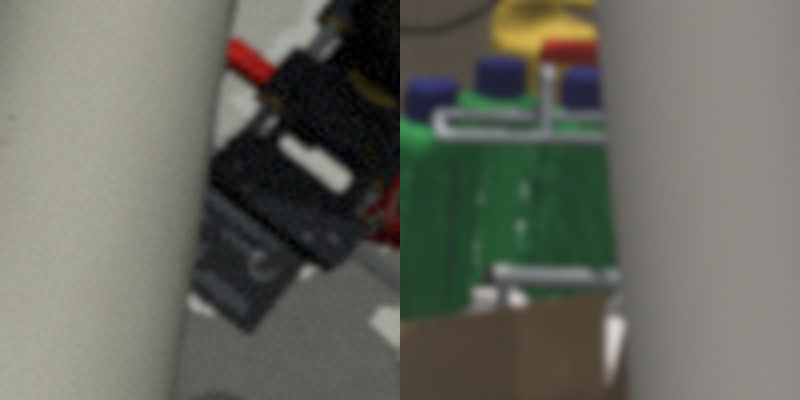

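The arm hides most of it, but the frame is level (scene half, corner at (440,120)) above the rail (cap at (490,275)). I lower it.

Call:
{"name": "move_arm", "arguments": {
  "series": [
    {"grip": 0, "xyz": [2.8, -1.2, 15], "angular": [0, 0, 0.004]},
    {"grip": 0, "xyz": [2.8, -1.2, 35], "angular": [0, 0, 0.004]},
    {"grip": 0, "xyz": [2.8, -1.2, 55], "angular": [0, 0, 0.004]},
    {"grip": 0, "xyz": [2.8, -1.2, 75], "angular": [0, 0, 0.004]},
    {"grip": 0, "xyz": [2.8, -1.2, 95], "angular": [0, 0, 0.004]},
    {"grip": 0, "xyz": [2.8, -1.2, 110], "angular": [0, 0, 0.004]},
    {"grip": 0, "xyz": [2.8, -1.2, 120], "angular": [0, 0, 0.004]},
    {"grip": 0, "xyz": [2.8, -1.2, 130], "angular": [0, 0, 0.004]},
    {"grip": 0, "xyz": [2.8, -1.2, 136], "angular": [0, 0, 0.004]},
    {"grip": 0, "xyz": [2.8, -1.2, 139], "angular": [0, 0, 0.004]}
  ]
}}

```text
time_s: 9.0
tcp_pos: [0.5513, -0.3377, 0.1491]
ee_rot: [[-0.632, -0.775, -0.0], [-0.775, 0.632, 0.0], [0.0, 0.0, -1.0]]
wrist_force: [-0.7, -0.5, -2.3]
gripper_width: 0.155
gripper_force: 30.0
```

```bash
python3 -c "
from h import *
to(.551,-.337,.135,-219.2)"
```

```text
xyz [-0.3  0.7 14.1] ang [ 0.0001 -0.0001 -0.0006] | t 9.0 tcp [ 0.5513 -0.3377  0.1491] ya 140.77 F [-0.69 -0.46 -2.25] M [ 0.023 -0.13  -0.017] gw 0.155 gf 30.0 J [-17.  27.  -2.   0. -61. -22.]
```

Call:
{"name": "move_arm", "arguments": {
  "series": [
    {"grip": 0, "xyz": [0, 0, 4], "angular": [0, 0, 0]},
    {"grip": 0, "xyz": [0, 0, 8], "angular": [0, 0, 0]},
    {"grip": 0, "xyz": [0, 0, 11], "angular": [0, 0, 0]},
    {"grip": 0, "xyz": [0, 0, 13], "angular": [0, 0, 0]},
    {"grip": 0, "xyz": [0, 0, 13], "angular": [0, 0, 0]},
    {"grip": 0, "xyz": [0, 0, 13], "angular": [0, 0, 0]}
  ]
}}

```text
time_s: 9.6
tcp_pos: [0.5513, -0.338, 0.1365]
ee_rot: [[-0.633, -0.774, 0.0], [-0.774, 0.633, -0.0], [0.0, -0.0, -1.0]]
wrist_force: [0.0, 1.0, -3.2]
gripper_width: 0.157
gripper_force: 30.0
```

Call:
{"name": "move_arm", "arguments": {
  "series": [
    {"grip": 0, "xyz": [0, 0, 1.5], "angular": [0, 0, 0]},
    {"grip": 0, "xyz": [0, 0, 3], "angular": [0, 0, 0]},
    {"grip": 0, "xyz": [0, 0, 3], "angular": [0, 0, 0]}
  ]
}}

```text
time_s: 9.9
tcp_pos: [0.5515, -0.338, 0.1338]
ee_rot: [[-0.633, -0.775, 0.001], [-0.775, 0.633, -0.0], [-0.0, -0.001, -1.0]]
wrist_force: [-0.6, 0.3, -1.0]
gripper_width: 0.157
gripper_force: 30.0
```

Call:
{"name": "move_arm", "arguments": {
  "series": [
    {"grip": 0, "xyz": [0, 0, 1], "angular": [0, 0, 0]},
    {"grip": 0, "xyz": [0, 0, 1.5], "angular": [0, 0, 0]},
    {"grip": 0, "xyz": [0, 0, 1.5], "angular": [0, 0, 0]}
  ]
}}

```text
time_s: 10.2
tcp_pos: [0.5515, -0.338, 0.1336]
ee_rot: [[-0.632, -0.775, 0.001], [-0.775, 0.632, -0.001], [0.0, -0.002, -1.0]]
wrist_force: [-2.1, 2.5, 5.2]
gripper_width: 0.157
gripper_force: 30.0
```

Contact comes at the expected height, with the frame resting on the rail. I release and rise.

Call:
{"name": "move_arm", "arguments": {
  "series": [
    {"grip": 0.1, "xyz": [0, 0, 0], "angular": [0, 0, 0]},
    {"grip": 0.25, "xyz": [0, 0, 0], "angular": [0, 0, 0]},
    {"grip": 0.5, "xyz": [0, 0, 0], "angular": [0, 0, 0]},
    {"grip": 0.5, "xyz": [0, 0, 0], "angular": [0, 0, 0]},
    {"grip": 0.5, "xyz": [0, 0, 0], "angular": [0, 0, 0]},
    {"grip": 0.5, "xyz": [0, 0, -10], "angular": [0, 0, 0]},
    {"grip": 0.7, "xyz": [0, 0, -30], "angular": [0, 0, 0]},
    {"grip": 1, "xyz": [0, 0, -70], "angular": [0, 0, 0]},
    {"grip": 1, "xyz": [0, 0, -110], "angular": [0, 0, 0]},
    {"grip": 1, "xyz": [0, 0, -140], "angular": [0, 0, 0]}
  ]
}}

```text
time_s: 11.2
tcp_pos: [0.5518, -0.3384, 0.2758]
ee_rot: [[-0.633, -0.775, 0.004], [-0.775, 0.633, -0.002], [-0.001, -0.004, -1.0]]
wrist_force: [0.3, -1.0, 0.6]
gripper_width: 0.774
gripper_force: 0.0
```

```bash
python3 - <<'E'
from h import *
c,s=np.cos(.0851),np.sin(.0851)
for n,y in(("L",.105),("M",0),("R",-.105)): print(n,.5620-s*y,.1326+c*y)
x,y=.562+s*.105,.1326-c*.105
to(x,y,.27,-185)
t=r.capture('top');cs=r.capture('scene')
o=np.zeros((400,800,3),np.uint8)
o[:,:400]=cv2.resize(t['img'][140:240,300:400],(400,400),interpolation=cv2.INTER_CUBIC)
o[:,400:]=cv2.resize(cs['img'][90:190,280:380],(400,400),interpolation=cv2.INTER_CUBIC)
cv2.imwrite('pics/s6.png',o[:,:,::-1])
E
```

```text
L 0.5530752812587528 0.23722002387396796
M 0.562 0.1326
R 0.5709247187412473 0.027979976126032022
xyz [-295.9  216.9    5.1] ang [-0.0043 -0.0007 -0.5975] | t 11.2 tcp [ 0.5518 -0.3384  0.2758] ya 140.76 F [ 0.32 -0.96  0.6 ] M [ 0.088 -0.143  0.001] gw 0.774 gf 0.0 J [-17.  22.   9.   0. -76. -22.]
```

```bash
python3 -c "
from h import *
to(.571,.028,.20,-175.1)"
```

```text
xyz [-295.5  219.6   77. ] ang [-0.0125 -0.0024 -0.77  ] | t 11.3 tcp [ 0.5534 -0.3393  0.279 ] ya 140.78 F [-0.26  0.19  1.22] M [ 0.125 -0.128 -0.004] gw 0.865 gf 0.0 J [-17.  22.   9.   0. -76. -22.]
```

Call:
{"name": "move_arm", "arguments": {
  "series": [
    {"grip": 1, "xyz": [-30, 22, 0], "angular": [0, 0, -0.07]},
    {"grip": 1, "xyz": [-62, 46, 0], "angular": [0, 0, -0.15]},
    {"grip": 1, "xyz": [-95, 70, 0], "angular": [0, 0, -0.23]},
    {"grip": 1, "xyz": [-128, 95, 0], "angular": [0, 0, -0.32]},
    {"grip": 1, "xyz": [-162, 120, 0], "angular": [0, 0, -0.41]},
    {"grip": 1, "xyz": [-196, 145, 0], "angular": [0, 0, -0.5]},
    {"grip": 1, "xyz": [-230, 170, 0], "angular": [0, 0, -0.59]},
    {"grip": 1, "xyz": [-264, 195, 0], "angular": [0, 0, -0.68]},
    {"grip": 1, "xyz": [-296, 218, 0], "angular": [0, 0, -0.77]},
    {"grip": 1, "xyz": [-296, 218, 0], "angular": [0, 0, -0.77]}
  ]
}}

```text
time_s: 12.3
tcp_pos: [0.5698, 0.0332, 0.2716]
ee_rot: [[0.091, -0.996, -0.0], [-0.996, -0.091, 0.001], [-0.001, 0.0, -1.0]]
wrist_force: [1.0, -0.5, 0.8]
gripper_width: 1.002
gripper_force: 0.0
```

```bash
python3 - <<'E'
from h import *
to(.571,.028,.072,-175.1)
s=r.capture('scene');t=r.capture('top')
G=P(s,[[.5515,-.338,.144]])[0]; T=P(t,[[.5515,-.338,.144]])[0]
print(G,T)
for n,c,g in(("s",s,G),("t",t,T)):
    x,y=int(g[0])-35,int(g[1])-30; i=c["img"][y:y+60,x:x+70].astype(int); m=((i[:,:,0]>95)&(i[:,:,1]<60)).astype(np.uint8)
    k,l,st,ce=cv2.connectedComponentsWithStats(m)
    for j in range(1,k):
        if st[j,4]>15: print(n,st[j,:2]+[x,y],st[j,2:],ce[j]+[x,y])
a=np.radians(-39.2); u=np.array([-np.sin(a),np.cos(a)])*.059
e=[[.5515+u[0],-.338+u[1],.144],[.5515-u[0],-.338-u[1],.144]]
print(P(s,e),P(t,e))
o=np.zeros((500,800,3),np.uint8)
o[:400,:400]=cv2.resize(t['img'][140:240,300:400],(400,400),interpolation=cv2.INTER_CUBIC)
o[:400,400:]=cv2.resize(s['img'][110:190,285:365],(400,400),interpolation=cv2.INTER_CUBIC)
cv2.imwrite('pics/s7.png',o[:400,:,::-1])
E
```

```text
xyz [  5.4  -0.8 199.5] ang [0.     0.0006 0.0061] | t 12.3 tcp [0.5698 0.0332 0.2716] ya -174.75 F [ 0.97 -0.53  0.77] M [-0.011 -0.017 -0.006] gw 1.002 gf 0.0 J [ 20.  15.  -2.  -0. -73. -14.]
[330.65061451 152.92939154] [358.16228287 181.33655753]
s [313 151] [ 38   6 140] [330.91428571 153.55714286]
t [340 167] [ 37  31 203] [358.33004926 181.37438424]
[[311.30601125 152.42309024]
 [350.10911854 153.43867394]] [[339.90888468 167.01225679]
 [376.63356241 195.83184001]]
```

The hung frame's red bar lies within 1 px of the prediction in both views, so it hangs as intended. Now I heft the right jar.

Call:
{"name": "move_arm", "arguments": {
  "series": [
    {"grip": 1, "xyz": [5.4, -0.8, 30], "angular": [0, 0, 0.006]},
    {"grip": 1, "xyz": [5.4, -0.8, 70], "angular": [0, 0, 0.006]},
    {"grip": 1, "xyz": [5.4, -0.8, 110], "angular": [0, 0, 0.006]},
    {"grip": 1, "xyz": [5.4, -0.8, 140], "angular": [0, 0, 0.006]},
    {"grip": 1, "xyz": [5.4, -0.8, 160], "angular": [0, 0, 0.006]},
    {"grip": 1, "xyz": [5.4, -0.8, 175], "angular": [0, 0, 0.006]},
    {"grip": 1, "xyz": [5.4, -0.8, 186], "angular": [0, 0, 0.006]},
    {"grip": 1, "xyz": [5.4, -0.8, 194], "angular": [0, 0, 0.006]},
    {"grip": 1, "xyz": [5.4, -0.8, 199], "angular": [0, 0, 0.006]},
    {"grip": 1, "xyz": [5.4, -0.8, 199], "angular": [0, 0, 0.006]}
  ]
}}

```text
time_s: 13.4
tcp_pos: [0.5709, 0.0237, 0.0726]
ee_rot: [[0.078, -0.997, -0.0], [-0.997, -0.078, -0.0], [0.0, 0.0, -1.0]]
wrist_force: [-0.7, 0.1, 0.1]
gripper_width: 1.004
gripper_force: 0.0
```

Call:
{"name": "move_arm", "arguments": {
  "series": [
    {"grip": 0, "xyz": [0, 0, 0], "angular": [0, 0, 0]},
    {"grip": 0, "xyz": [0, 0, 0], "angular": [0, 0, 0]},
    {"grip": 0, "xyz": [0, 0, 0], "angular": [0, 0, 0]},
    {"grip": 0, "xyz": [0, 0, 0], "angular": [0, 0, 0]},
    {"grip": 0, "xyz": [0, 0, 0], "angular": [0, 0, 0]},
    {"grip": 0, "xyz": [0, 0, 0], "angular": [0, 0, 0]}
  ]
}}

```text
time_s: 14.0
tcp_pos: [0.5729, 0.0244, 0.074]
ee_rot: [[0.08, -0.997, 0.005], [-0.997, -0.08, 0.001], [-0.0, -0.005, -1.0]]
wrist_force: [3.4, -0.0, 3.8]
gripper_width: 0.725
gripper_force: 30.0
```

Call:
{"name": "move_arm", "arguments": {
  "series": [
    {"grip": 0, "xyz": [0, 0, -4], "angular": [0, 0, 0]},
    {"grip": 0, "xyz": [0, 0, -8], "angular": [0, 0, 0]},
    {"grip": 0, "xyz": [0, 0, -12], "angular": [0, 0, 0]},
    {"grip": 0, "xyz": [0, 0, -12], "angular": [0, 0, 0]},
    {"grip": 0, "xyz": [0, 0, -12], "angular": [0, 0, 0]},
    {"grip": 0, "xyz": [0, 0, -12], "angular": [0, 0, 0]}
  ]
}}

```text
time_s: 14.6
tcp_pos: [0.5705, 0.0238, 0.0848]
ee_rot: [[0.079, -0.997, -0.001], [-0.997, -0.079, -0.0], [0.0, 0.001, -1.0]]
wrist_force: [1.9, -0.5, -1.8]
gripper_width: 0.722
gripper_force: 30.0
```

Call:
{"name": "move_arm", "arguments": {
  "series": [
    {"grip": 0, "xyz": [0, 0, 0], "angular": [0, 0, 0]},
    {"grip": 0, "xyz": [0, 0, 0], "angular": [0, 0, 0]}
  ]
}}

```text
time_s: 14.8
tcp_pos: [0.5705, 0.0239, 0.0847]
ee_rot: [[0.079, -0.997, -0.001], [-0.997, -0.079, -0.0], [0.0, 0.001, -1.0]]
wrist_force: [0.8, 0.6, -1.0]
gripper_width: 0.724
gripper_force: 30.0
```

Call:
{"name": "move_arm", "arguments": {
  "series": [
    {"grip": 0, "xyz": [0, 0, 0], "angular": [0, 0, 0]},
    {"grip": 0, "xyz": [0, 0, 0], "angular": [0, 0, 0]}
  ]
}}

```text
time_s: 15.0
tcp_pos: [0.5705, 0.0239, 0.0846]
ee_rot: [[0.079, -0.997, -0.001], [-0.997, -0.079, -0.0], [0.0, 0.001, -1.0]]
wrist_force: [1.2, 0.8, -2.2]
gripper_width: 0.724
gripper_force: 30.0
```

Right jar: about 1.7 N, so it is light. I put it back, release it and go to the middle jar.

Call:
{"name": "move_arm", "arguments": {
  "series": [
    {"grip": 0, "xyz": [0, 0, 4], "angular": [0, 0, 0]},
    {"grip": 0, "xyz": [0, 0, 8], "angular": [0, 0, 0]},
    {"grip": 0, "xyz": [0, 0, 11.5], "angular": [0, 0, 0]},
    {"grip": 0, "xyz": [0, 0, 11.5], "angular": [0, 0, 0]},
    {"grip": 1, "xyz": [0, 0, 11.5], "angular": [0, 0, 0]},
    {"grip": 1, "xyz": [0, 0, 11.5], "angular": [0, 0, 0]},
    {"grip": 1, "xyz": [0, 0, 11.5], "angular": [0, 0, 0]},
    {"grip": 1, "xyz": [0, 0, -10], "angular": [0, 0, 0]},
    {"grip": 1, "xyz": [0, 0, -35], "angular": [0, 0, 0]},
    {"grip": 1, "xyz": [0, 0, -65], "angular": [0, 0, 0]}
  ]
}}

```text
time_s: 16.0
tcp_pos: [0.5703, 0.0238, 0.1497]
ee_rot: [[0.079, -0.997, -0.002], [-0.997, -0.079, -0.001], [0.0, 0.002, -1.0]]
wrist_force: [-0.0, 0.2, 0.9]
gripper_width: 0.996
gripper_force: 0.0
```

```bash
python3 - <<'E'
from h import *
to(.562,.1326,.073,-175.1)
s=r.capture('scene'); crop(s,120,150,150,120,5,'s8.png')
E
```

```text
xyz [-109.1   -0.5   76.7] ang [ 0.0025 -0.0004 -0.0066] | t 16.0 tcp [0.5703 0.0238 0.1497] ya -175.48 F [-0.02  0.21  0.86] M [ 0.076 -0.088  0.009] gw 0.996 gf 0.0 J [ 19.  20. -13.  -0. -57. -14.]
```

Call:
{"name": "move_arm", "arguments": {
  "series": [
    {"grip": 1, "xyz": [-35, 0, 0], "angular": [0, 0, -0.006]},
    {"grip": 1, "xyz": [-75, 0, 0], "angular": [0, 0, -0.006]},
    {"grip": 1, "xyz": [-109, -0.5, 0], "angular": [0, 0, -0.006]},
    {"grip": 1, "xyz": [-109, -0.5, 5], "angular": [0, 0, -0.006]},
    {"grip": 1, "xyz": [-109, -0.5, 25], "angular": [0, 0, -0.006]},
    {"grip": 1, "xyz": [-109, -0.5, 45], "angular": [0, 0, -0.006]},
    {"grip": 1, "xyz": [-109, -0.5, 60], "angular": [0, 0, -0.006]},
    {"grip": 1, "xyz": [-109, -0.5, 70], "angular": [0, 0, -0.006]},
    {"grip": 1, "xyz": [-109, -0.5, 76], "angular": [0, 0, -0.006]},
    {"grip": 1, "xyz": [-109, -0.5, 76], "angular": [0, 0, -0.006]}
  ]
}}

```text
time_s: 17.05
tcp_pos: [0.5626, 0.1322, 0.0732]
ee_rot: [[0.084, -0.996, -0.001], [-0.996, -0.084, -0.001], [0.001, 0.001, -1.0]]
wrist_force: [-0.8, 0.2, 0.5]
gripper_width: 0.999
gripper_force: 0.0
```

Call:
{"name": "move_arm", "arguments": {
  "series": [
    {"grip": 0, "xyz": [0, 0, 0], "angular": [0, 0, 0]},
    {"grip": 0, "xyz": [0, 0, 0], "angular": [0, 0, 0]},
    {"grip": 0, "xyz": [0, 0, 0], "angular": [0, 0, 0]},
    {"grip": 0, "xyz": [0, 0, 0], "angular": [0, 0, 0]},
    {"grip": 0, "xyz": [0, 0, 0], "angular": [0, 0, 0]},
    {"grip": 0, "xyz": [0, 0, 0], "angular": [0, 0, 0]}
  ]
}}

```text
time_s: 17.65
tcp_pos: [0.5639, 0.133, 0.0746]
ee_rot: [[0.085, -0.996, 0.002], [-0.996, -0.085, 0.001], [-0.0, -0.003, -1.0]]
wrist_force: [2.2, -0.1, 1.8]
gripper_width: 0.726
gripper_force: 30.0
```

Call:
{"name": "move_arm", "arguments": {
  "series": [
    {"grip": 0, "xyz": [0, 0, -4], "angular": [0, 0, 0]},
    {"grip": 0, "xyz": [0, 0, -8], "angular": [0, 0, 0]},
    {"grip": 0, "xyz": [0, 0, -12], "angular": [0, 0, 0]},
    {"grip": 0, "xyz": [0, 0, -12], "angular": [0, 0, 0]},
    {"grip": 0, "xyz": [0, 0, -12], "angular": [0, 0, 0]},
    {"grip": 0, "xyz": [0, 0, -12], "angular": [0, 0, 0]}
  ]
}}

```text
time_s: 18.25
tcp_pos: [0.5623, 0.1325, 0.0854]
ee_rot: [[0.085, -0.996, -0.001], [-0.996, -0.085, -0.0], [0.0, 0.001, -1.0]]
wrist_force: [-0.0, 0.9, -5.7]
gripper_width: 0.725
gripper_force: 30.0
```

Call:
{"name": "move_arm", "arguments": {
  "series": [
    {"grip": 0, "xyz": [0, 0, 0], "angular": [0, 0, 0]},
    {"grip": 0, "xyz": [0, 0, 0], "angular": [0, 0, 0]}
  ]
}}

```text
time_s: 18.45
tcp_pos: [0.5627, 0.1326, 0.0857]
ee_rot: [[0.085, -0.996, -0.0], [-0.996, -0.085, -0.0], [0.0, 0.0, -1.0]]
wrist_force: [0.2, 0.2, -6.7]
gripper_width: 0.725
gripper_force: 30.0
```

Call:
{"name": "move_arm", "arguments": {
  "series": [
    {"grip": 0, "xyz": [0, 0, 0], "angular": [0, 0, 0]},
    {"grip": 0, "xyz": [0, 0, 0], "angular": [0, 0, 0]}
  ]
}}

```text
time_s: 18.65
tcp_pos: [0.5628, 0.1326, 0.0858]
ee_rot: [[0.085, -0.996, -0.0], [-0.996, -0.085, -0.0], [0.0, 0.0, -1.0]]
wrist_force: [0.3, -0.6, -6.2]
gripper_width: 0.726
gripper_force: 30.0
```

Middle jar: about 6.2 N (0.63 kg), close to the top of the range. I put it back and heft the left jar too, so the choice rests on three readings.

Call:
{"name": "move_arm", "arguments": {
  "series": [
    {"grip": 0, "xyz": [0, 0, 4], "angular": [0, 0, 0]},
    {"grip": 0, "xyz": [0, 0, 8], "angular": [0, 0, 0]},
    {"grip": 0, "xyz": [0, 0, 11.5], "angular": [0, 0, 0]},
    {"grip": 0, "xyz": [0, 0, 11.5], "angular": [0, 0, 0]},
    {"grip": 1, "xyz": [0, 0, 11.5], "angular": [0, 0, 0]},
    {"grip": 1, "xyz": [0, 0, 11.5], "angular": [0, 0, 0]},
    {"grip": 1, "xyz": [0, 0, 11.5], "angular": [0, 0, 0]},
    {"grip": 1, "xyz": [0, 0, -10], "angular": [0, 0, 0]},
    {"grip": 1, "xyz": [0, 0, -35], "angular": [0, 0, 0]},
    {"grip": 1, "xyz": [0, 0, -65], "angular": [0, 0, 0]}
  ]
}}

```text
time_s: 19.65
tcp_pos: [0.5628, 0.1326, 0.1514]
ee_rot: [[0.085, -0.996, -0.001], [-0.996, -0.085, -0.0], [0.0, 0.001, -1.0]]
wrist_force: [0.5, 0.7, -0.6]
gripper_width: 0.998
gripper_force: 0.0
```

```bash
python3 - <<'E'
from h import *
to(.5535,.2372,.073,-175.1)
E
```

```text
xyz [-105.1    0.3   78.3] ang [ 0.0007 -0.0004 -0.0004] | t 19.65 tcp [0.5628 0.1326 0.1514] ya -175.13 F [ 0.55  0.66 -0.59] M [ 0.134 -0.125 -0.058] gw 0.998 gf 0.0 J [ 29.  21. -12.   0. -57. -24.]
```

Call:
{"name": "move_arm", "arguments": {
  "series": [
    {"grip": 1, "xyz": [-35, 0, 0], "angular": [0, 0, 0]},
    {"grip": 1, "xyz": [-75, 0, 0], "angular": [0, 0, 0]},
    {"grip": 1, "xyz": [-105, 0, 0], "angular": [0, 0, 0]},
    {"grip": 1, "xyz": [-105, 0, 5], "angular": [0, 0, 0]},
    {"grip": 1, "xyz": [-105, 0, 25], "angular": [0, 0, 0]},
    {"grip": 1, "xyz": [-105, 0, 45], "angular": [0, 0, 0]},
    {"grip": 1, "xyz": [-105, 0, 60], "angular": [0, 0, 0]},
    {"grip": 1, "xyz": [-105, 0, 71], "angular": [0, 0, 0]},
    {"grip": 1, "xyz": [-105, 0, 78], "angular": [0, 0, 0]},
    {"grip": 1, "xyz": [-105, 0, 78], "angular": [0, 0, 0]}
  ]
}}

```text
time_s: 20.65
tcp_pos: [0.5538, 0.2368, 0.0721]
ee_rot: [[0.084, -0.996, -0.001], [-0.996, -0.084, -0.001], [0.001, 0.001, -1.0]]
wrist_force: [0.3, -1.0, -0.8]
gripper_width: 1.002
gripper_force: 0.0
```

Call:
{"name": "move_arm", "arguments": {
  "series": [
    {"grip": 0, "xyz": [0, 0, 0], "angular": [0, 0, 0]},
    {"grip": 0, "xyz": [0, 0, 0], "angular": [0, 0, 0]},
    {"grip": 0, "xyz": [0, 0, 0], "angular": [0, 0, 0]},
    {"grip": 0, "xyz": [0, 0, 0], "angular": [0, 0, 0]},
    {"grip": 0, "xyz": [0, 0, 0], "angular": [0, 0, 0]},
    {"grip": 0, "xyz": [0, 0, 0], "angular": [0, 0, 0]}
  ]
}}

```text
time_s: 21.25
tcp_pos: [0.5543, 0.2375, 0.0734]
ee_rot: [[0.085, -0.996, 0.001], [-0.996, -0.085, 0.001], [-0.0, -0.001, -1.0]]
wrist_force: [1.0, 0.4, 2.6]
gripper_width: 0.724
gripper_force: 30.0
```

Call:
{"name": "move_arm", "arguments": {
  "series": [
    {"grip": 0, "xyz": [0, 0, -4], "angular": [0, 0, 0]},
    {"grip": 0, "xyz": [0, 0, -8], "angular": [0, 0, 0]},
    {"grip": 0, "xyz": [0, 0, -12], "angular": [0, 0, 0]},
    {"grip": 0, "xyz": [0, 0, -12], "angular": [0, 0, 0]},
    {"grip": 0, "xyz": [0, 0, -12], "angular": [0, 0, 0]},
    {"grip": 0, "xyz": [0, 0, -12], "angular": [0, 0, 0]}
  ]
}}

```text
time_s: 21.85
tcp_pos: [0.5538, 0.2372, 0.0846]
ee_rot: [[0.085, -0.996, -0.0], [-0.996, -0.085, -0.0], [0.0, 0.0, -1.0]]
wrist_force: [0.5, -0.5, -2.5]
gripper_width: 0.726
gripper_force: 30.0
```

Call:
{"name": "move_arm", "arguments": {
  "series": [
    {"grip": 0, "xyz": [0, 0, 0], "angular": [0, 0, 0]},
    {"grip": 0, "xyz": [0, 0, 0], "angular": [0, 0, 0]}
  ]
}}

```text
time_s: 22.05
tcp_pos: [0.5538, 0.2372, 0.0847]
ee_rot: [[0.085, -0.996, -0.0], [-0.996, -0.085, -0.0], [0.0, 0.0, -1.0]]
wrist_force: [0.6, 0.2, -0.5]
gripper_width: 0.73
gripper_force: 30.0
```

Call:
{"name": "move_arm", "arguments": {
  "series": [
    {"grip": 0, "xyz": [0, 0, 0], "angular": [0, 0, 0]},
    {"grip": 0, "xyz": [0, 0, 0], "angular": [0, 0, 0]}
  ]
}}

```text
time_s: 22.25
tcp_pos: [0.5539, 0.2373, 0.0848]
ee_rot: [[0.085, -0.996, -0.0], [-0.996, -0.085, -0.0], [0.0, 0.0, -1.0]]
wrist_force: [-0.1, -0.2, -1.9]
gripper_width: 0.722
gripper_force: 30.0
```

Left jar: about 1.6 N. The middle jar is clearly the heaviest. I put the left one back and go for the middle one.

Call:
{"name": "move_arm", "arguments": {
  "series": [
    {"grip": 0, "xyz": [0, 0, 4], "angular": [0, 0, 0]},
    {"grip": 0, "xyz": [0, 0, 8], "angular": [0, 0, 0]},
    {"grip": 0, "xyz": [0, 0, 11.5], "angular": [0, 0, 0]},
    {"grip": 0, "xyz": [0, 0, 11.5], "angular": [0, 0, 0]},
    {"grip": 1, "xyz": [0, 0, 11.5], "angular": [0, 0, 0]},
    {"grip": 1, "xyz": [0, 0, 11.5], "angular": [0, 0, 0]},
    {"grip": 1, "xyz": [0, 0, 11.5], "angular": [0, 0, 0]},
    {"grip": 1, "xyz": [0, 0, -10], "angular": [0, 0, 0]},
    {"grip": 1, "xyz": [0, 0, -35], "angular": [0, 0, 0]},
    {"grip": 1, "xyz": [0, 0, -65], "angular": [0, 0, 0]}
  ]
}}

```text
time_s: 23.25
tcp_pos: [0.5535, 0.2369, 0.1498]
ee_rot: [[0.085, -0.996, -0.002], [-0.996, -0.085, -0.001], [0.001, 0.002, -1.0]]
wrist_force: [0.2, 1.1, -0.3]
gripper_width: 0.997
gripper_force: 0.0
```

```bash
python3 - <<'E'
from h import *
to(.5626,.1324,.073,-175.1)
E
```

```text
xyz [104.9  -0.4  76.9] ang [ 0.0019 -0.0011 -0.0006] | t 23.25 tcp [0.5535 0.2369 0.1498] ya -175.13 F [ 0.16  1.1  -0.25] M [ 0.135 -0.114  0.02 ] gw 0.997 gf 0.0 J [ 39.  23.  -8.  -0. -59. -34.]
```

Call:
{"name": "move_arm", "arguments": {
  "series": [
    {"grip": 1, "xyz": [35, 0, 0], "angular": [0, 0, 0]},
    {"grip": 1, "xyz": [75, 0, 0], "angular": [0, 0, 0]},
    {"grip": 1, "xyz": [105, 0, 0], "angular": [0, 0, 0]},
    {"grip": 1, "xyz": [105, 0, 5], "angular": [0, 0, 0]},
    {"grip": 1, "xyz": [105, 0, 25], "angular": [0, 0, 0]},
    {"grip": 1, "xyz": [105, 0, 45], "angular": [0, 0, 0]},
    {"grip": 1, "xyz": [105, 0, 60], "angular": [0, 0, 0]},
    {"grip": 1, "xyz": [105, 0, 71], "angular": [0, 0, 0]},
    {"grip": 1, "xyz": [105, 0, 77], "angular": [0, 0, 0]},
    {"grip": 1, "xyz": [105, 0, 77], "angular": [0, 0, 0]}
  ]
}}

```text
time_s: 24.25
tcp_pos: [0.5626, 0.1328, 0.0721]
ee_rot: [[0.085, -0.996, -0.001], [-0.996, -0.085, -0.001], [0.001, 0.001, -1.0]]
wrist_force: [0.5, -0.1, 0.5]
gripper_width: 0.997
gripper_force: 0.0
```

Call:
{"name": "move_arm", "arguments": {
  "series": [
    {"grip": 0, "xyz": [0, 0, 0], "angular": [0, 0, 0]},
    {"grip": 0, "xyz": [0, 0, 0], "angular": [0, 0, 0]},
    {"grip": 0, "xyz": [0, 0, 0], "angular": [0, 0, 0]},
    {"grip": 0, "xyz": [0, 0, 0], "angular": [0, 0, 0]},
    {"grip": 0, "xyz": [0, 0, 0], "angular": [0, 0, 0]},
    {"grip": 0, "xyz": [0, 0, 0], "angular": [0, 0, 0]},
    {"grip": 0, "xyz": [0, 0, 0], "angular": [0, 0, 0]}
  ]
}}

```text
time_s: 24.95
tcp_pos: [0.5628, 0.1327, 0.0734]
ee_rot: [[0.085, -0.996, 0.0], [-0.996, -0.085, 0.0], [-0.0, -0.0, -1.0]]
wrist_force: [-1.8, 0.2, 5.0]
gripper_width: 0.728
gripper_force: 30.0
```

Call:
{"name": "move_arm", "arguments": {
  "series": [
    {"grip": 0, "xyz": [0, 0, -5], "angular": [0, 0, 0]},
    {"grip": 0, "xyz": [0, 0, -15], "angular": [0, 0, 0]},
    {"grip": 0, "xyz": [0, 0, -30], "angular": [0, 0, 0]},
    {"grip": 0, "xyz": [0, 0, -50], "angular": [0, 0, 0]},
    {"grip": 0, "xyz": [0, 0, -70], "angular": [0, 0, 0]},
    {"grip": 0, "xyz": [0, 0, -90], "angular": [0, 0, 0]},
    {"grip": 0, "xyz": [0, 0, -110], "angular": [0, 0, 0]},
    {"grip": 0, "xyz": [0, 0, -130], "angular": [0, 0, 0]},
    {"grip": 0, "xyz": [0, 0, -145], "angular": [0, 0, 0]},
    {"grip": 0, "xyz": [0, 0, -150], "angular": [0, 0, 0]}
  ]
}}

```text
time_s: 25.95
tcp_pos: [0.5631, 0.1327, 0.2242]
ee_rot: [[0.085, -0.996, 0.001], [-0.996, -0.085, 0.001], [-0.001, -0.002, -1.0]]
wrist_force: [0.6, 0.3, -4.5]
gripper_width: 0.725
gripper_force: 30.0
```

Call:
{"name": "move_arm", "arguments": {
  "series": [
    {"grip": 0, "xyz": [0, 0, 0], "angular": [0, 0, 0]},
    {"grip": 0, "xyz": [0, 0, 0], "angular": [0, 0, 0]},
    {"grip": 0, "xyz": [0, 0, 0], "angular": [0, 0, 0]},
    {"grip": 0, "xyz": [0, 0, 0], "angular": [0, 0, 0]},
    {"grip": 0, "xyz": [0, 0, 0], "angular": [0, 0, 0]}
  ]
}}

```text
time_s: 26.45
tcp_pos: [0.5627, 0.1326, 0.2222]
ee_rot: [[0.085, -0.996, -0.001], [-0.996, -0.085, -0.001], [0.0, 0.001, -1.0]]
wrist_force: [0.5, 0.4, -5.8]
gripper_width: 0.727
gripper_force: 30.0
```

```bash
python3 - <<'E'
from h import *
to(.5626,.1324,.223,-175.1)
s=r.capture('scene'); crop(s,90,110,280,170,2.8,'s9.png')
E
```

```text
xyz [ 0.1  0.1 -0.8] ang [ 0.0011 -0.0004 -0.0006] | t 26.45 tcp [0.5627 0.1326 0.2222] ya -175.13 F [ 0.51  0.36 -5.82] M [ 0.044 -0.084  0.025] gw 0.727 gf 30.0 J [ 29.  17.  -6.  -0. -67. -24.]
```

View pics/s9.png

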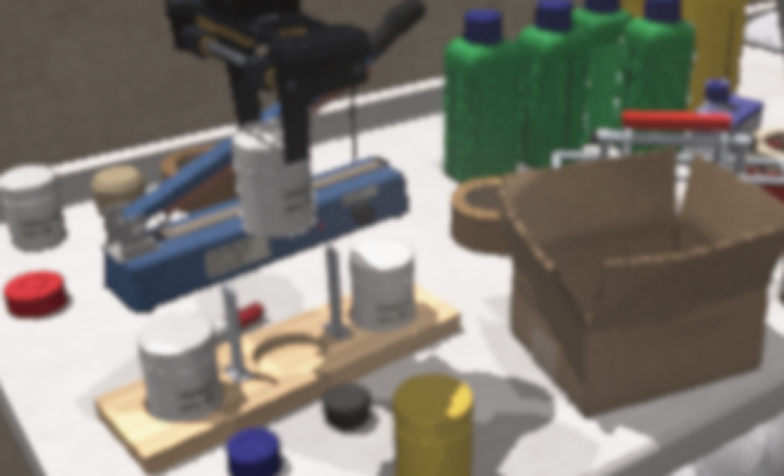

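The middle jar hangs upright in the gripper at (275,185). The other two stand in their pockets at (180,365) and (382,285), and the frame hangs on the rail with its bar at (675,120). I hand in.

```bash
python3 -c "
from station import r
print(r.finish_job())"
```

```text
the job is handed in; nothing more can be done
None
```

I handed the job in at about 26 s: the frame hangs by itself on the rail, and the gripper holds the middle jar, the heaviest, upright and still, about 70 mm above the other lids. It weighed about 0.63 kg against 0.17 kg or less for the other two, which are back in their pockets.

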